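# Flask up four wax trees for casting

### The arm

A 6-joint arm with a two-finger parallel gripper is mounted at the origin on a cart in front of the work surface, level with it; the furniture and walls round the work are solid. World frame = base frame: x ahead of the robot, y to its left, z up, the work surface at z = 0. Lengths are in mm, angles in rad, forces in N, time in s.
With the tool pointing down it reaches from about 275 to 825 mm from the base axis. Payload 4.9 kg.
Tool frame: the origin (TCP) lies on the centre line of the jaws, within the pads' length; the fingertips stand 22 mm ahead of it and the grasp point (between the pads) lies 3 mm ahead of it (ctrl.finger_overhang is the distance from the TCP to the fingertips, in mm); z points along the fingers, y is the line along which they close (so a half turn about z gives the same grasp; the last joint's range is limited). The gripper opens to 85 mm and grips with 20 to 120 N. Pads are 22 mm wide; open, the fingers measure 114 mm over their backs; the gripper's body (76 mm by 85 mm) begins 54 mm behind the grasp point. The pads swing forward as they close: fully open they stand 13 mm farther back than shut.
Start: joints at [-1.336, 0.326, -0.193, 1.052, 0, 1.437], TCP at [198.286, -513.032, 253.281] pointing down, gripper open.
Joint ranges: [-2.65, 2.65], [-0.97, 1.79], [-1.3, 1.35], [-1.93, 2.1], [-1.47, 1.37], [-3.14, 3.14]. Speed limits (rad/s): [2.57, 2.57, 3.14, 3.14, 3.14, 3.14].

### API

Orientations are given as a unit quaternion [w, x, y, z].
In Python, from cell import ctrl gives the robot as it stands.
- The arm moves only by the tool drive_tool, never from a script. Its arguments are lists of equal length, an entry for each row: "fingers": the opening, from -1 (shut) to 1 (fully open); "travel": the shift along the world's x, y, z in units of 0.15 m (1.0 is 0.15 m), a list of three; "turn": the turn about the world's z in units of 45 degrees (1.0 is 45 degrees). In form: {"fingers": [fingers, ...], "travel": [[x, y, z], ...], "turn": [turn, ...]}. A call has 1 to 8 rows; each row is the pose to reach, as a shift and turn from the pose commanded when the call began; what a row does not reach only later rows make up. A row lasts 1/12 s, in which the tool goes at most 41.7 mm and 7.16 degrees, less where a joint would pass 70% of its speed; a pose out of reach is approached as far as the arm can. A call with a number of a shift or a turn outside -1 to 1 is refused whole. A call with a gripper value outside its range is refused whole. The fingers move at their own pace and stop on an object; "newtons" is the grip in N (left out, the last holds). Time passes only in rows, so rows that repeat a pose let the fingers close. It gives the time, the measured TCP pose, the force, the opening and the grip force at its end, in the units of the state.
- ctrl.state(): the state, without advancing time (a new reading comes with each control period).
- ctrl.get_image(name): name is "side" or "top"; returns a dict with "img" (480x640x3 uint8, blue, green, red), "camera_matrix" (3x3 intrinsics, pixels), "camera_from_world" (4x4, takes a point from world to camera coordinates). Camera axes: x right, y down, z forward; pixel columns grow to the right and rows downward; lengths in mm; the calibration is good to about 2 mm. A picture is of the moment at which its call begins. There is no depth.
- ctrl.hand_in(): hands the job in; it is judged then, once.
The state is a dict: "t": time; "joint_pos": joint angles; "joint_velocities": joint speeds; "joint_torque": joint torques, N m; "eef_pos": TCP position; "orientation": TCP orientation; "force": force on the tool from outside, world axes, zero at the start; "ft_torque": the same for the moment, N m; "opening": opening from 0.0 (shut) to 1.0 (fully open); "finger_force": force on a finger pad.
Only numpy, scipy, OpenCV 4.12 (cv2) and the standard library are available. Lean on these libraries where they do the work, as an engineer would, in place of code of your own. Each camera call takes 0.05 s, during which the arm holds its last target. There are 200 camera calls.

### The job

Get the four wax trees ready for pouring the investment: take the four open steel flasks that stand about on the bench and lower each one over a wax tree onto the rubber base whose collar it fits, every base taking the flask of its own size, so that all four stand upright and fully home in their collars. Do not drop a flask, and leave the puck of beeswax and the solder spool where they are.

Things in the scene. Friction and masses are not known exactly. Their poses are not given: they have to be found in the camera images.
- flask_30: the smallest casting flask: a plain steel tube, heat-darkened round its foot, standing on end, open at both ends, 30 mm outside diameter, wall 2.5 mm, 40 mm tall. Origin: centre of its lower end, z up along its axis; starts upright on the bench.
- flask_40: the second smallest casting flask: a plain steel tube, heat-darkened round its foot, standing on end, open at both ends, 40 mm outside diameter, wall 2.5 mm, 50 mm tall. Origin: centre of its lower end, z up along its axis; starts upright on the bench.
- flask_50: the second largest casting flask: a plain steel tube, heat-darkened round its foot, standing on end, open at both ends, 50 mm outside diameter, wall 2.5 mm, 60 mm tall. Origin: centre of its lower end, z up along its axis; starts upright on the bench.
- flask_60: the largest casting flask: a plain steel tube, heat-darkened round its foot, standing on end, open at both ends, 60 mm outside diameter, wall 2.5 mm, 70 mm tall. Origin: centre of its lower end, z up along its axis; starts upright on the bench.
- base_30: the smallest sprue base: loose, black rubber, round, 44 mm across, 16 mm tall; inside its flared collar (40 mm wide at the mouth, 34 mm at the bottom) a flat seat, 6 mm above its underside, for the foot of the 30 mm flask. A slim dark green wax tree stands up from its middle, top 36 mm over the bench, at most 14 mm across. Origin: centre of its underside, z up along the tree.
- base_40: the second smallest sprue base: loose, black rubber, round, 54 mm across, 16 mm tall; inside its flared collar (50 mm wide at the mouth, 44 mm at the bottom) a flat seat, 6 mm above its underside, for the foot of the 40 mm flask. A slim dark green wax tree stands up from its middle, top 46 mm over the bench, at most 24 mm across. Origin: centre of its underside, z up along the tree.
- base_50: the second largest sprue base: loose, black rubber, round, 64 mm across, 16 mm tall; inside its flared collar (60 mm wide at the mouth, 54 mm at the bottom) a flat seat, 6 mm above its underside, for the foot of the 50 mm flask. A slim dark green wax tree stands up from its middle, top 56 mm over the bench, at most 34 mm across. Origin: centre of its underside, z up along the tree.
- base_60: the largest sprue base: loose, black rubber, round, 74 mm across, 16 mm tall; inside its flared collar (70 mm wide at the mouth, 64 mm at the bottom) a flat seat, 6 mm above its underside, for the foot of the 60 mm flask. A slim dark green wax tree stands up from its middle, top 66 mm over the bench, at most 44 mm across. Origin: centre of its underside, z up along the tree.
- beeswax: bystander: a worn puck of yellow beeswax, about 45 mm across, 20 mm tall; origin: centre of its underside.
- solder_spool: bystander: a small pale spool of silver solder wire, 36 mm across, 20 mm tall; origin: centre of its underside.
There are look-alikes about, which are no part of the job. What is shaped like the base_50 but pink is not meant.

How it is judged (in metres and radians):
At the end, for the whole second after the job is handed in: Each flask stands in the collar of its own size's base: axes within 6 mm, its foot 3 to 9 mm above the base's underside (on the seat), upright within 0.08 rad; each base flat on the bench (underside below 5 mm, within 0.06 rad); all flasks at rest (under 0.02 m/s) (horizontal distance between flask_30 and base_30 below 0.006 m and z of flask_30 in the frame of base_30 between 0.003 and 0.009 m and angle between each of flask_30, flask_40, flask_50, flask_60's own z axis and vertical below 0.08 rad and angle between each of base_30, base_40, base_50, base_60's own z axis and vertical below 0.06 rad and height (world z) of each of base_30, base_40, base_50, base_60 below 0.005 m and linear speed of each of flask_30, flask_40, flask_50, flask_60 below 0.02 m/s and horizontal distance between flask_40 and base_40 below 0.006 m and z of flask_40 in the frame of base_40 between 0.003 and 0.009 m and horizontal distance between flask_50 and base_50 below 0.006 m and z of flask_50 in the frame of base_50 between 0.003 and 0.009 m and horizontal distance between flask_60 and base_60 below 0.006 m and z of flask_60 in the frame of base_60 between 0.003 and 0.009 m); the robot touches nothing.
It fails at once if a flask is dropped (it moves faster than 0.6 m/s while the fingers do not hold it) ((linear speed of flask_30 above 0.6 m/s and contact force between the fingers and flask_30 below 0.1 N) or (linear speed of flask_40 above 0.6 m/s and contact force between the fingers and flask_40 below 0.1 N) or (linear speed of flask_50 above 0.6 m/s and contact force between the fingers and flask_50 below 0.1 N) or (linear speed of flask_60 above 0.6 m/s and contact force between the fingers and flask_60 below 0.1 N)).
It fails at once if the puck of beeswax is pushed more than 30 mm out of its place (distance of beeswax from where it was at the start of the episode above 0.03 m).
It fails at once if the solder spool is pushed more than 30 mm out of its place (distance of solder_spool from where it was at the start of the episode above 0.03 m).
It also fails if it takes over 90 s, if anything falls off the work surface, if the arm or the gripper's body presses on something with over 40 N, if the wrist force passes 120 N, or if a joint passes its speed limit or range.

## Working session

There is one attempt and no reset: what is moved stays moved. The work goes in short steps, Python scripts to look and compute and a tool call to move; the robot and the scene stay as the last step left them, time stands still between calls to the robot, and variables do not carry over. Pictures are saved under pics/ and viewed, at most 14 in all, crops included, and the job is handed in when it is done.

Besides the shell and the picture viewer there is one more tool, called after "Call:" as name(argument=value, ...), one argument or row to a line, values as JSON. drive_tool: Moves the arm, as the interface text tells. Shifts and turns lie within -1 to 1; 1 stands for 0.15 m of shift or 45 degrees of turn. Its arguments: {"type":"object","properties":{"fingers":{"type":"array","items":{"type":"number"}},"travel":{"type":"array","items":{"type":"array","items":{"type":"number"}}},"turn":{"type":"array","items":{"type":"number"}},"newtons":{"type":"number"}},"required":["fingers","travel","turn"]}

```bash
mkdir -p pics; ls; python3 - <<'E'
from cell import ctrl
import cv2,pickle
d={n:ctrl.get_image(n) for n in("top","side")}
pickle.dump(d,open('d0.pkl','wb'))
for n in d:
    cv2.imwrite(f'pics/{n}0.png',d[n]["img"]);print(d[n]["camera_matrix"],d[n]["camera_from_world"])
print(ctrl.state())
E
```

```text
pics
[[485.49390751   0.         318.41263185]
 [  0.         485.49390751 241.86283958]
 [  0.           0.           1.        ]] [[-7.51068158e-03 -9.99769759e-01 -2.01002333e-02 -2.46941191e+02]
 [-9.88662128e-01  1.04388233e-02 -1.49793953e-01  5.66492689e+02]
 [ 1.49969287e-01  1.87472847e-02 -9.88512899e-01  8.05910543e+02]
 [ 0.00000000e+00  0.00000000e+00  0.00000000e+00  1.00000000e+00]]
[[474.24288445   0.         319.41845329]
 [  0.         474.24288445 240.5881784 ]
 [  0.           0.           1.        ]] [[-1.31455290e-01 -9.91283502e-01 -8.74787738e-03 -1.81113117e+02]
 [-8.32117810e-01  1.15135732e-01 -5.42516095e-01  4.97062416e+02]
 [ 5.38794448e-01 -6.40373459e-02 -8.39999858e-01  5.90557610e+02]
 [ 0.00000000e+00  0.00000000e+00  0.00000000e+00  1.00000000e+00]]
{'t': 0.1, 'joint_pos': array([-1.33619806e+00,  3.26857265e-01, -1.93475740e-01,  1.05199613e+00,
       -1.02081124e-05,  1.43658507e+00]), 'joint_velocities': array([ 2.78953892e-05, -1.30571258e-03,  2.52522469e-03,  2.33868508e-03,
        8.05940080e-04,  2.54527625e-05]), 'joint_torque': array([ 1.63069151e-03, -4.44238508e+01,  2.63038355e+01,  7.91362632e-03,
       -9.84798112e-05,  6.04029168e-06]), 'eef_pos': array([ 198.16732496, -512.54375333,  252.59000592]), 'orientation': array([-7.65182026e-04,  9.83045279e-01,  1.83361369e-01, -4.35499454e-05]), 'force': array([ 0.29134383, -0.18773778, -0.13963632]), 'ft_torque': array([ 0.00869277, -0.04975892, -0.00955046]), 'finger_force': 0.0, 'opening': 0.9972389666946233}
```

View pics/top0.png

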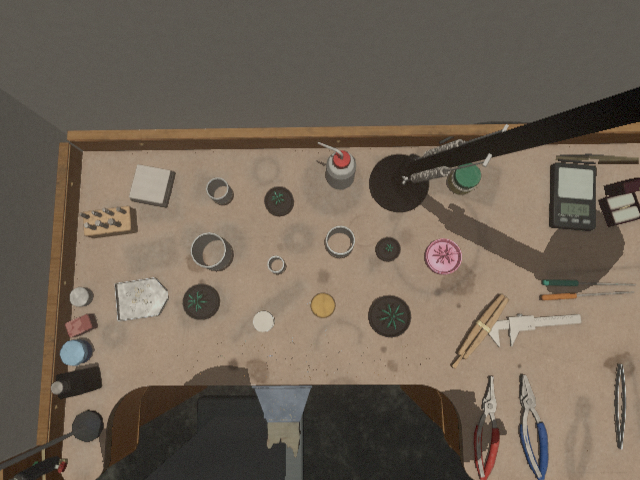

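View pics/side0.png

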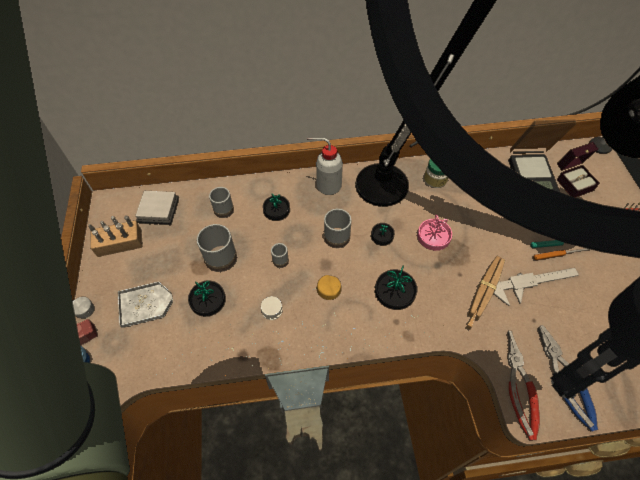

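The top view shows these objects.

| Object | Top-view pixel |
|---|---|
| flask_40 | (217,188) |
| flask_60 | (210,250) |
| flask_50 | (340,240) |
| flask_30 | (276,264) |
| base_40 | (279,200) |
| base_30 | (388,249) |
| base_50 | (201,301) |
| base_60 | (389,316) |
| beeswax | (322,305) |
| spool | (263,321) |

The pink look-alike is at (443,257). The side view agrees with this layout.

```bash
cat > h.py <<'E'
import numpy as np,cv2
from cell import ctrl
def cast(d,u,v,z):
    T=d["camera_from_world"];R,t=T[:3,:3],T[:3,3]
    c=-R.T@t; r=R.T@np.linalg.solve(d["camera_matrix"],[u,v,1.])
    return c+r*(z-c[2])/r[2]
def proj(d,p):
    T=d["camera_from_world"];q=d["camera_matrix"]@(T[:3,:3]@np.array(p,float)+T[:3,3]);return q[:2]/q[2]
def dark(img): return (img.max(2)<75).astype(np.uint8)   # black rubber + green wax
def grey(img):
    i=img.astype(int); return ((i[...,2]-i[...,0])<14).astype(np.uint8)
def comps(m,amin=60,amax=3000):
    m=cv2.morphologyEx(m,cv2.MORPH_CLOSE,np.ones((3,3),np.uint8))
    out=[]
    for c in cv2.findContours(m,cv2.RETR_EXTERNAL,cv2.CHAIN_APPROX_NONE)[0]:
        a=cv2.contourArea(c)
        if amin<a<amax:
            M=cv2.moments(c);x,y,w,h=cv2.boundingRect(c);out.append((M['m10']/a,M['m01']/a,a,x,y,w,h))
    return out
E
python3 - <<'E'
from h import *
import pickle
d=pickle.load(open('d0.pkl','rb'))
for n,(x0,y0,x1,y1) in dict(top=(180,150,470,350),side=(180,160,460,320)).items():
    for f in(dark,grey):
        print(n,f.__name__)
        for c in comps(f(d[n]["img"])):
            if x0<c[0]<x1 and y0<c[1]<y1: print(np.round(c,1),np.round(cast(d[n],c[0],c[1],8 if f is dark else 25)[:2]))
i=d["top"]["img"][160:345,185:425]
g=grey(i)*255;k=dark(i)*255
cv2.imwrite('pics/crop.png',cv2.resize(np.vstack([i,np.dstack([g,k,k])]),None,fx=1.6,fy=1.6,interpolation=0))
E
```

```text
top dark
[ 389.   315.9 1313.5  368.   296.    43.    41. ] [ 436. -375.]
[200.9 301.5 952.  183.  285.   37.   34. ] [464. -41.]
[387.3 249.1 421.5 375.  238.   25.   23. ] [ 555. -375.]
[278.7 201.2 607.5 265.  187.   29.   29. ] [ 645. -179.]
[453.8 181.   85.5 448.  169.   24.   21. ] [ 679. -501.]
top grey
[390.8 319.2 842.5 370.  299.   39.   38. ] [ 430. -376.]
[198.9 299.4 550.  184.  285.   33.   34. ] [467. -42.]
[389.4 248.1  80.  379.  240.   17.   16. ] [ 554. -377.]
[209.7 251.1 991.5 191.  233.   40.   36. ] [552. -58.]
[339.7 240.6 602.  326.  227.   29.   30. ] [ 568. -290.]
[278.3 197.  118.  269.  191.   23.   14. ] [ 649. -180.]
[217.9 189.1 202.5 206.  178.   26.   25. ] [665. -70.]
[339.8 178.6 315.5 327.  158.   29.   31. ] [ 682. -291.]
side dark
[206.5 298.2 984.5 188.  281.   38.   36. ] [464. -43.]
[ 395.4  289.3 1267.5  375.   270.    42.    40. ] [ 436. -377.]
[279.5 256.5 239.  272.  245.   16.   23. ] [ 532. -178.]
[ 216.9  248.7 1222.5  198.   226.    39.    46. ] [565. -63.]
[382.1 234.  388.5 371.  223.   23.   23. ] [ 555. -377.]
[337.1 232.2 371.5 323.  211.   27.   37. ] [ 571. -293.]
[275.8 207.7 517.  263.  195.   27.   26. ] [ 646. -181.]
[223.4 207.1 271.5 211.  189.   22.   29. ] [662. -77.]
[205.9 171.  130.5 193.  165.   37.   12. ] [762. -43.]
side grey
[206.4 298.2 941.5 189.  281.   36.   35. ] [455. -47.]
[ 395.3  289.1 1214.5  375.   266.    42.    43. ] [ 428. -373.]
[279.3 254.1 213.5 272.  244.   16.   20. ] [ 527. -179.]
[ 215.9  245.5 1084.5  198.   225.    37.    42. ] [561. -65.]
[382.1 234.  347.  371.  224.   23.   21. ] [ 544. -373.]
[336.9 226.2 662.  325.  210.   25.   33. ] [ 573. -292.]
[275.9 207.3 478.5 263.  194.   26.   26. ] [ 634. -182.]
[220.6 200.5 383.5 210.  188.   22.   25. ] [666. -75.]
[328.3 181.9 424.5 316.  160.   25.   34. ] [ 683. -292.]
```

View pics/crop.png

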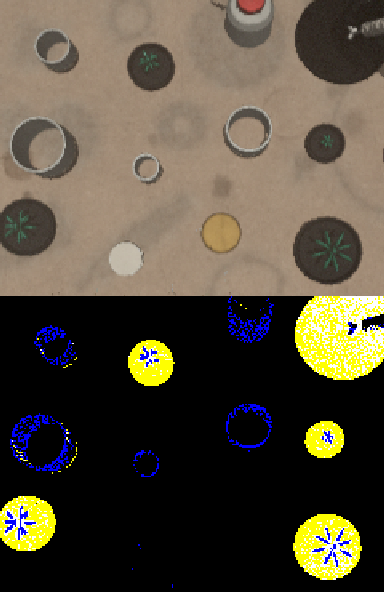

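```bash
cat >> h.py <<'E'
def rim(d,p,h,r,g=20):
    """top rim of a flask near p: light, unsaturated pixels; enclosing-ellipse centre cast at z=h"""
    u,v=proj(d,[p[0],p[1],h]);w=int(r*.75+6);x,y=int(u)-w,int(v)-w
    i=d["img"][y:y+2*w,x:x+2*w].astype(int)
    m=((i[...,2]-i[...,0]<g)&(i.max(2)>125)).astype(np.uint8)
    n,l,s,_=cv2.connectedComponentsWithStats(m,connectivity=8)
    k=1+np.argmax(s[1:,4]);pts=np.argwhere(l==k)[:,::-1].astype(np.float32)
    e=cv2.fitEllipse(cv2.convexHull(pts)) if len(pts)>5 else None
    c=np.array(e[0])+[x,y]
    return cast(d,*c,h)[:2],np.round(e[1],1),len(pts)
E
python3 - <<'E'
from h import *
import pickle
d=pickle.load(open('d0.pkl','rb'))
for s,h,p in((30,40,(535,-180)),(40,50,(660,-75)),(50,60,(568,-291)),(60,70,(558,-64))):
    for n in d:
      for g in (15,25):
        try: print(s,n,g,*rim(d[n],p,h,s/2,g))
        except Exception as e: print(s,n,'x',e)
i=d["top"]["img"];print(i[245:256,226:232].tolist()[5], i[250,188:235].tolist())
E
```

```text
30 top 15 [ 534.16664746 -169.22816548] [3.4 9. ] 14
30 top 25 [ 526.48129944 -176.9957335 ] [16.7 16.9] 76
30 side x attempt to get argmax of an empty sequence
30 side 25 [ 524.15287716 -178.48308133] [10.6 15.2] 23
40 top 15 [663.69087392 -61.40979721] [ 6.7 13. ] 14
40 top 25 [660.51536006 -74.22490335] [21.6 22.7] 97
40 side x attempt to get argmax of an empty sequence
40 side 25 [657.1838436  -77.19061579] [12.9 19.4] 31
50 top 15 [ 563.25323227 -288.96606776] [27.5 28.4] 86
50 top 25 [ 564.26570956 -289.09543231] [28.6 29. ] 144
50 side x attempt to get argmax of an empty sequence
50 side 25 [ 546.89219595 -301.34324021] [ 3.6 12.5] 17
60 top 15 [527.41841949 -55.26645456] [ 5.5 19.3] 25
60 top 25 [548.38671083 -65.89466851] [34.4 35.8] 176
60 side x attempt to get argmax of an empty sequence
60 side 25 [539.00376675 -54.97907395] [13.9 20.1] 23
[[59, 69, 76], [64, 70, 74], [66, 74, 79], [65, 72, 81], [62, 70, 77], [60, 71, 79]] [[116, 133, 147], [112, 130, 145], [122, 136, 148], [162, 171, 175], [56, 68, 69], [63, 67, 75], [66, 72, 78], [65, 74, 79], [70, 76, 81], [66, 73, 78], [70, 75, 83], [64, 72, 77], [67, 76, 82], [68, 77, 80], [68, 76, 84], [89, 100, 113], [115, 134, 151], [115, 133, 152], [114, 134, 151], [113, 132, 150], [113, 133, 150], [115, 131, 149], [116, 135, 150], [111, 130, 145], [114, 131, 147], [110, 129, 147], [115, 133, 149], [114, 131, 147], [113, 132, 148], [112, 130, 147], [110, 128, 144], [115, 132, 145], [115, 135, 147], [115, 132, 146], [111, 129, 145], [116, 133, 148], [135, 149, 158], [175, 184, 187], [59, 69, 76], [64, 70, 74], [66, 74, 79], [65, 72, 81], [62, 70, 77], [60, 71, 79], [58, 69, 79], [92, 109, 123], [107, 125, 141]]
```

Flask rims, measured in the top view:

| Flask | x (mm) | y (mm) |
|---|---|---|
| flask_30 | 526.5 | -177 |
| flask_40 | 660.5 | -74 |
| flask_50 | 564 | -289 |
| flask_60 | 548.5 | -66 |

I'll start with flask_60 and close the fingers along y.

Call:
drive_tool(
  fingers=[1, 1, 1, 1, 1, 1, 1],
  travel=[
    [0.12, 0.15, 0],
    [0.24, 0.3, 0],
    [0.36, 0.45, 0],
    [0.48, 0.6, 0],
    [0.6, 0.75, 0],
    [0.7, 0.9, 0],
    [0.78, 0.99, 0],
  ],
  turn=[0.15, 0.3, 0.45, 0.6, 0.75, 0.9, 1],
  newtons=40,
)

```text
t: 0.68
eef_pos: [315.9, -362.0, 252.9]
orientation: [-0.001, 0.836, 0.548, 0.0]
force: [-0.5, 0.3, 0.5]
opening: 0.999
finger_force: 0.0
```

```bash
python3 -c "
from cell import ctrl
s=ctrl.state();print(s['t'],s['joint_pos'],s['eef_pos'],s['orientation'],ctrl.finger_overhang)"
```

```text
0.6833 [-1.00739775e+00  1.99230348e-01 -3.65421655e-01  1.00785798e+00
  5.68619381e-04  9.73443203e-01] [ 315.89584208 -361.96585042  252.92857878] [-8.51876906e-04  8.36256408e-01  5.48337857e-01  2.98814496e-04] 22.0
```

Call:
drive_tool(
  fingers=[1, 1, 1, 1, 1, 1, 1],
  travel=[
    [0.12, 0.15, 0],
    [0.24, 0.3, 0],
    [0.36, 0.45, 0],
    [0.48, 0.6, 0],
    [0.6, 0.75, 0],
    [0.7, 0.9, 0],
    [0.78, 0.99, 0],
  ],
  turn=[0.15, 0.3, 0.45, 0.6, 0.75, 0.9, 1],
)

```text
t: 1.27
eef_pos: [432.8, -213.7, 253.0]
orientation: [-0.001, 0.563, 0.827, 0.0]
force: [-0.7, -0.3, 0.0]
opening: 1.0
finger_force: 0.0
```

Call:
drive_tool(
  fingers=[1, 1, 1, 1, 1, 1, 1, 1],
  travel=[
    [0.12, 0.15, 0],
    [0.24, 0.3, 0],
    [0.36, 0.45, 0],
    [0.48, 0.6, 0],
    [0.6, 0.75, 0],
    [0.7, 0.9, 0],
    [0.775, 1.0, 0],
    [0.775, 1.0, 0],
  ],
  turn=[0.15, 0.3, 0.45, 0.6, 0.75, 0.9, 1, 1],
)

```text
t: 1.93
eef_pos: [550.0, -63.2, 252.7]
orientation: [-0.0, 0.204, 0.979, 0.001]
force: [0.1, 0.2, -0.5]
opening: 0.998
finger_force: 0.0
```

Call:
drive_tool(
  fingers=[1, 1, 1, 1, 1, 1, 1, 1],
  travel=[
    [0, 0, -0.12],
    [0, 0, -0.25],
    [0, 0, -0.4],
    [0, 0, -0.55],
    [0, 0, -0.65],
    [0, 0, -0.7],
    [0, 0, -0.7],
    [0, 0, -0.7],
  ],
  turn=[0.15, 0.3, 0.45, 0.53, 0.53, 0.53, 0.53, 0.53],
)

```text
t: 2.6
eef_pos: [548.4, -66.3, 148.4]
orientation: [-0.0, 0.001, 1.0, 0.0]
force: [-0.9, 0.8, 0.6]
opening: 0.993
finger_force: 0.0
```

```bash
python3 - <<'E'
from h import *
s=ctrl.state();print(s['t'],s['joint_pos'],s['eef_pos'],s['orientation'])
i=[ctrl.get_image(n)["img"][130:380,150:450] for n in("top","side")]
cv2.imwrite('pics/a1.png',cv2.resize(np.hstack(i),(800,333)))
E
```

```text
2.6 [-2.53990509e-01  4.22759850e-01 -3.36724555e-01  8.11819192e-01
 -1.18343324e-04 -2.52682307e-01] [548.36496297 -66.34876884 148.41370225] [-2.60369853e-04  6.54086015e-04  9.99999752e-01  6.28687358e-06]
```

View pics/a1.png

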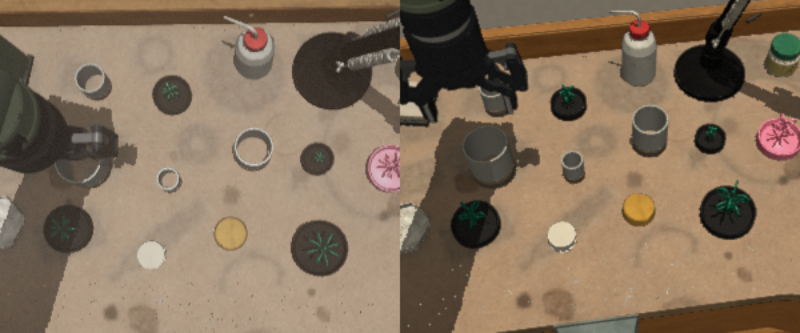

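The picture shows the gripper over flask_60, with nothing near its fingers. I'll descend, close and lift.

Call:
drive_tool(
  fingers=[1, 1, 1, 1, 1, 1, 1, 1],
  travel=[
    [0, 0, -0.15],
    [0, 0, -0.3],
    [0, 0, -0.42],
    [0, 0, -0.54],
    [0, 0, -0.64],
    [0, 0, -0.7],
    [0, 0, -0.7],
    [0, 0, -0.7],
  ],
  turn=[0, 0, 0, 0, 0, 0, 0, 0],
)

```text
t: 3.37
eef_pos: [549.0, -66.2, 43.9]
orientation: [0.0, 0.0, 1.0, -0.0]
force: [-0.4, 1.3, 0.1]
opening: 1.001
finger_force: 0.0
```

Call:
drive_tool(
  fingers=[-1, -1, -1, -1, -1, -1, -1, -1],
  travel=[
    [0, 0, 0],
    [0, 0, 0],
    [0, 0, 0],
    [0, 0, 0],
    [0, 0, 0],
    [0, 0, 0],
    [0, 0, 0],
    [0, 0, 0],
  ],
  turn=[0, 0, 0, 0, 0, 0, 0, 0],
  newtons=40,
)

```text
t: 4.03
eef_pos: [549.6, -66.3, 44.8]
orientation: [0.001, 0.0, 1.0, -0.0]
force: [-0.3, -0.2, 4.9]
opening: 0.701
finger_force: 42.2
```

Call:
drive_tool(
  fingers=[-1, -1, -1, -1, -1, -1, -1, -1],
  travel=[
    [0, 0, 0.05],
    [0, 0, 0.15],
    [0, 0, 0.27],
    [0, 0, 0.4],
    [0, 0, 0.5],
    [0, 0, 0.6],
    [0, 0, 0.67],
    [0, 0, 0.7],
  ],
  turn=[0, 0, 0, 0, 0, 0, 0, 0],
)

```text
t: 4.7
eef_pos: [549.3, -66.2, 150.2]
orientation: [0.001, 0.0, 1.0, -0.0]
force: [0.2, -0.0, -2.3]
opening: 0.708
finger_force: 44.2
```

```bash
python3 - <<'E'
from h import *
s=ctrl.state();print(s['t'],s['eef_pos'],s['force'])
cv2.imwrite('pics/a2.png',cv2.resize(ctrl.get_image("side")["img"][130:330,130:450],(640,400)))
E
```

```text
4.7 [549.25745447 -66.19638904 150.22310212] [ 0.17886854 -0.04367932 -2.2871727 ]
```

View pics/a2.png

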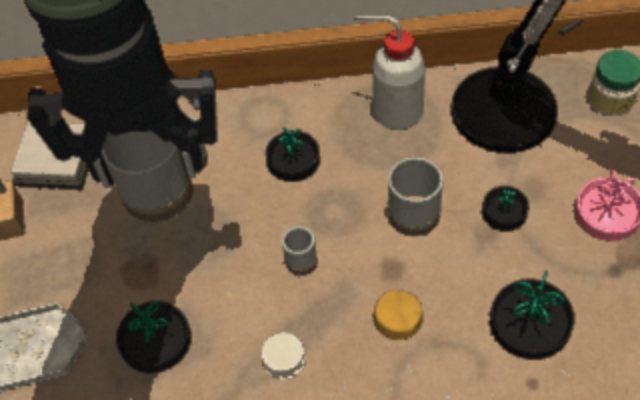

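The flask hangs upright between the fingers. Next I carry it to base_60.

Call:
drive_tool(
  fingers=[-1, -1, -1, -1, -1, -1, -1, -1],
  travel=[
    [-0.02, -0.06, 0],
    [-0.08, -0.2, 0],
    [-0.14, -0.36, 0],
    [-0.2, -0.53, 0],
    [-0.26, -0.7, 0],
    [-0.32, -0.84, 0],
    [-0.36, -0.94, 0],
    [-0.38, -1, 0],
  ],
  turn=[0, 0, 0, 0, 0, 0, 0, 0],
)

```text
t: 5.42
eef_pos: [489.6, -217.9, 147.0]
orientation: [-0.001, 0.001, 1.0, 0.0]
force: [0.7, 0.0, -4.0]
opening: 0.705
finger_force: 44.3
```

Call:
drive_tool(
  fingers=[-1, -1, -1, -1, -1, -1, -1, -1],
  travel=[
    [-0.02, -0.06, 0],
    [-0.08, -0.2, 0],
    [-0.14, -0.36, 0],
    [-0.2, -0.53, 0],
    [-0.26, -0.7, 0],
    [-0.32, -0.84, 0],
    [-0.36, -0.94, 0],
    [-0.37, -1, 0],
  ],
  turn=[0, 0, 0, 0, 0, 0, 0, 0],
)

```text
t: 6.08
eef_pos: [435.0, -367.4, 147.7]
orientation: [-0.0, 0.001, 1.0, 0.0]
force: [0.2, -0.6, -3.2]
opening: 0.705
finger_force: 44.4
```

Call:
drive_tool(
  fingers=[-1, -1, -1, -1, -1, -1],
  travel=[
    [0, -0.03, 0],
    [0, -0.067, 0],
    [0, -0.067, -0.08],
    [0, -0.067, -0.15],
    [0, -0.067, -0.15],
    [0, -0.067, -0.15],
  ],
  turn=[0, 0, 0, 0, 0, 0],
)

```text
t: 6.58
eef_pos: [435.8, -374.6, 124.8]
orientation: [-0.001, -0.0, 1.0, 0.001]
force: [0.2, -1.1, -3.4]
opening: 0.709
finger_force: 44.4
```

```bash
python3 - <<'E'
from h import *
s=ctrl.state();print(s['t'],s['eef_pos'],s['force'])
i=[ctrl.get_image(n)["img"][170:370,280:480] for n in("top","side")]
cv2.imwrite('pics/a3.png',cv2.resize(np.hstack(i),(800,400)))
E
```

```text
6.5833 [ 435.76911286 -374.59720605  124.76299458] [ 0.15723958 -1.11592352 -3.37530523]
```

View pics/a3.png

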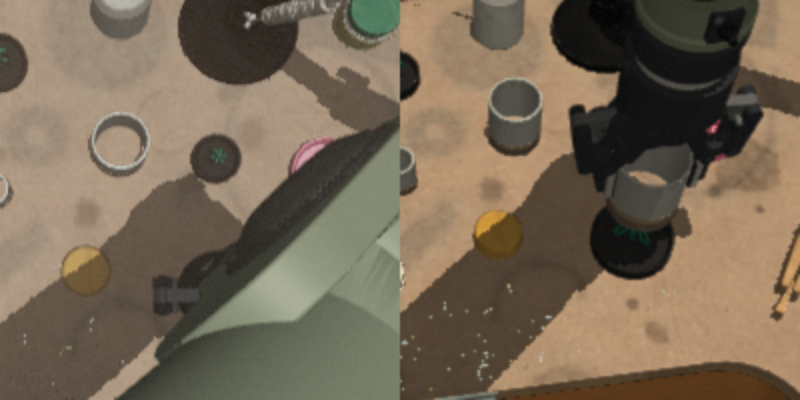

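The picture shows the flask centred over base_60's tree, so I'll lower it.

Call:
drive_tool(
  fingers=[-1, -1, -1, -1, -1, -1, -1, -1],
  travel=[
    [0, 0, -0.08],
    [0, 0, -0.18],
    [0, 0, -0.28],
    [0, 0, -0.37],
    [0, 0, -0.43],
    [0, 0, -0.48],
    [0, 0, -0.51],
    [0, 0, -0.51],
  ],
  turn=[0, 0, 0, 0, 0, 0, 0, 0],
)

```text
t: 7.35
eef_pos: [436.3, -376.1, 50.9]
orientation: [0.0, 0.0, 1.0, -0.0]
force: [-2.0, 2.4, 5.5]
opening: 0.708
finger_force: 45.0
```

```bash
python3 - <<'E'
from h import *
s=ctrl.state();print(s['t'],s['eef_pos'],s['force'],s['ft_torque'])
cv2.imwrite('pics/a4.png',cv2.resize(ctrl.get_image("side")["img"][200:340,320:480],(800,600)))
E
```

```text
7.35 [ 436.26707244 -376.09662888   50.87433384] [-2.02910508  2.37294788  5.54396334] [ 0.68994468  0.54426962 -0.03984773]
```

View pics/a4.png

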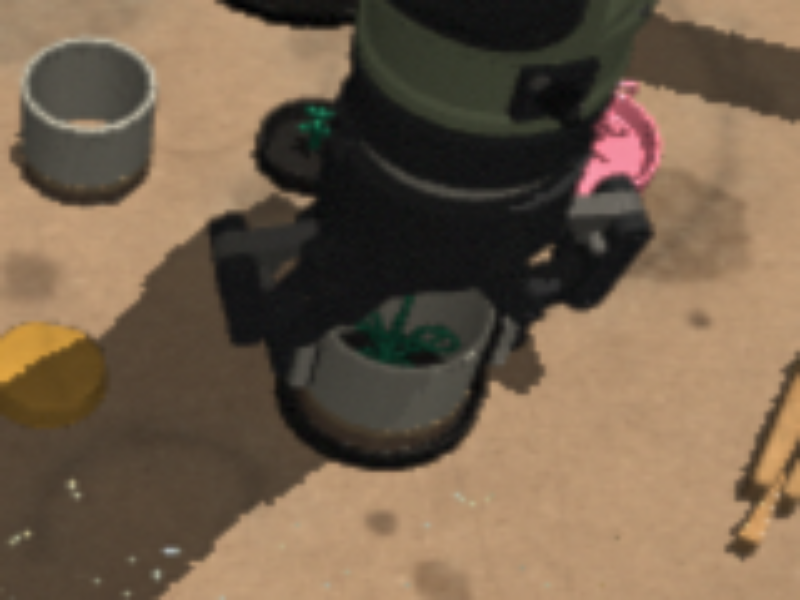

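The flask is seated: TCP is 6.4 mm above its grasp height, with light contact. Next I release it and rise, then go for flask_50.

Call:
drive_tool(
  fingers=[0.5, 0.6, 0.8, 1, 1, 1],
  travel=[
    [0, 0, 0],
    [0, 0, 0],
    [0, 0, 0],
    [0, 0, 0],
    [0, 0, 0],
    [0, 0, 0],
  ],
  turn=[0, 0, 0, 0, 0, 0],
)

```text
t: 7.9
eef_pos: [436.1, -376.2, 49.3]
orientation: [0.0, 0.0, 1.0, -0.0]
force: [-1.5, -0.5, 0.5]
opening: 0.995
finger_force: 0.0
```

Call:
drive_tool(
  fingers=[1, 1, 1, 1, 1, 1],
  travel=[
    [0, 0, 0.08],
    [0, 0, 0.25],
    [0, 0, 0.45],
    [0, 0, 0.6],
    [0, 0, 0.7],
    [0, 0, 0.7],
  ],
  turn=[0, 0, 0, 0, 0, 0],
)

```text
t: 8.4
eef_pos: [437.7, -377.8, 157.9]
orientation: [0.002, 0.0, 1.0, -0.002]
force: [0.8, -0.2, -0.6]
opening: 1.004
finger_force: 0.0
```

Call:
drive_tool(
  fingers=[1, 1, 1, 1, 1, 1],
  travel=[
    [0.2, 0.14, 0],
    [0.4, 0.28, 0],
    [0.6, 0.42, 0],
    [0.8, 0.54, 0],
    [0.855, 0.58, 0],
    [0.855, 0.58, 0],
  ],
  turn=[0, 0, 0, 0, 0, 0],
)

```text
t: 8.9
eef_pos: [565.9, -286.9, 152.8]
orientation: [-0.0, -0.002, 1.0, 0.0]
force: [-0.5, -0.5, -0.9]
opening: 1.002
finger_force: 0.0
```

Call:
drive_tool(
  fingers=[1, 1, 1, 1, 1, 1, 1, 1],
  travel=[
    [0, 0, -0.12],
    [0, 0, -0.3],
    [0, 0, -0.45],
    [0, 0, -0.58],
    [0, 0, -0.68],
    [0, 0, -0.75],
    [0, 0, -0.75],
    [0, 0, -0.75],
  ],
  turn=[0, 0, 0, 0, 0, 0, 0, 0],
)

```text
t: 9.57
eef_pos: [563.2, -289.4, 41.2]
orientation: [-0.001, 0.001, 1.0, 0.0]
force: [-0.0, 0.2, 0.5]
opening: 1.003
finger_force: 0.0
```

Call:
drive_tool(
  fingers=[-1, -1, -1, -1, -1, -1, -1, -1],
  travel=[
    [0, 0, 0],
    [0, 0, 0],
    [0, 0, 0],
    [0, 0, 0],
    [0, 0, 0],
    [0, 0, 0],
    [0, 0, 0],
    [0, 0, 0],
  ],
  turn=[0, 0, 0, 0, 0, 0, 0, 0],
)

```text
t: 10.23
eef_pos: [565.0, -289.6, 43.2]
orientation: [0.001, 0.0, 1.0, -0.001]
force: [-0.8, -0.1, 5.7]
opening: 0.578
finger_force: 41.0
```

Call:
drive_tool(
  fingers=[-1, -1, -1, -1, -1, -1, -1, -1],
  travel=[
    [0, 0, 0.05],
    [0, 0, 0.15],
    [0, 0, 0.27],
    [0, 0, 0.4],
    [0, 0, 0.5],
    [0, 0, 0.6],
    [0, 0, 0.67],
    [0, 0, 0.7],
  ],
  turn=[0, 0, 0, 0, 0, 0, 0, 0],
)

```text
t: 10.9
eef_pos: [564.9, -289.4, 148.7]
orientation: [0.001, 0.0, 1.0, -0.001]
force: [0.7, 0.4, -1.4]
opening: 0.582
finger_force: 41.9
```

```bash
python3 - <<'E'
from h import *
i=[ctrl.get_image(n)["img"][150:350,180:440] for n in("top","side")]
cv2.imwrite('pics/a5.png',cv2.resize(np.hstack(i),(800,308)))
E
```

```text
(no output)
```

View pics/a5.png

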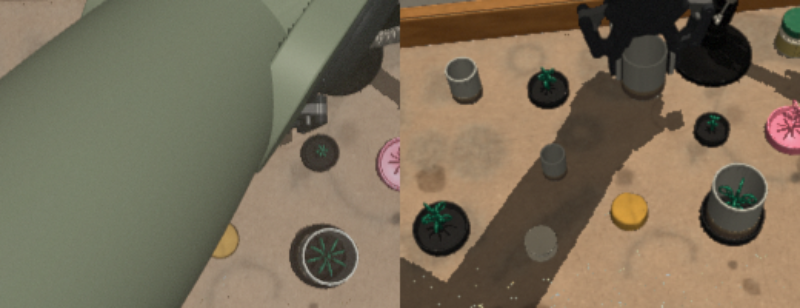

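flask_60 stands in base_60 and flask_50 is held. Next I carry flask_50 to base_50.

Call:
drive_tool(
  fingers=[-1, -1, -1, -1, -1, -1, -1],
  travel=[
    [-0.02, 0.06, 0],
    [-0.08, 0.2, 0],
    [-0.14, 0.36, 0],
    [-0.2, 0.53, 0],
    [-0.26, 0.68, 0],
    [-0.31, 0.79, 0],
    [-0.334, 0.825, 0],
  ],
  turn=[0, 0, 0, 0, 0, 0, 0],
)

```text
t: 11.58
eef_pos: [511.4, -161.6, 145.3]
orientation: [-0.002, -0.001, 1.0, 0.001]
force: [-0.5, 0.2, -1.9]
opening: 0.581
finger_force: 42.1
```

Call:
drive_tool(
  fingers=[-1, -1, -1, -1, -1, -1, -1, -1],
  travel=[
    [-0.02, 0.06, 0],
    [-0.08, 0.2, 0],
    [-0.14, 0.36, 0],
    [-0.2, 0.53, 0],
    [-0.26, 0.68, 0],
    [-0.31, 0.79, 0],
    [-0.335, 0.825, 0],
    [-0.335, 0.825, 0],
  ],
  turn=[0, 0, 0, 0, 0, 0, 0, 0],
)

```text
t: 12.25
eef_pos: [463.0, -40.6, 146.5]
orientation: [-0.001, -0.001, 1.0, 0.0]
force: [-0.6, 0.1, -2.4]
opening: 0.581
finger_force: 42.3
```

Call:
drive_tool(
  fingers=[-1, -1, -1, -1, -1, -1, -1, -1],
  travel=[
    [0, 0, -0.05],
    [0, 0, -0.14],
    [0, 0, -0.23],
    [0, 0, -0.31],
    [0, 0, -0.36],
    [0, 0, -0.4],
    [0, 0, -0.44],
    [0, 0, -0.45],
  ],
  turn=[0, 0, 0, 0, 0, 0, 0, 0],
)

```text
t: 12.92
eef_pos: [463.9, -42.0, 78.4]
orientation: [-0.0, 0.001, 1.0, 0.0]
force: [0.6, 0.0, -1.9]
opening: 0.582
finger_force: 42.2
```

```bash
python3 - <<'E'
from h import *
s=ctrl.state();print(s['eef_pos'],s['force'])
i=[ctrl.get_image(n)["img"][170:350,140:360] for n in("top","side")]
cv2.imwrite('pics/a6.png',cv2.resize(np.hstack(i),(800,327)))
E
```

```text
[463.86444956 -41.96268847  78.42509783] [ 0.64868783  0.00561446 -1.88400516]
```

View pics/a6.png

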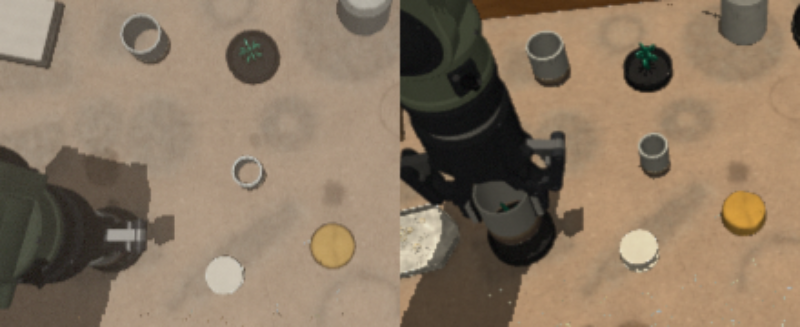

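Flask_50 sits round base_50's tree, so I'll finish lowering it, release and rise.

Call:
drive_tool(
  fingers=[-1, -1, -1, -1, -1, -1, -1, -1],
  travel=[
    [0, 0, -0.04],
    [0, 0, -0.08],
    [0, 0, -0.12],
    [0, 0, -0.15],
    [0, 0, -0.18],
    [0, 0, -0.2],
    [0, 0, -0.21],
    [0, 0, -0.21],
  ],
  turn=[0, 0, 0, 0, 0, 0, 0, 0],
)

```text
t: 13.68
eef_pos: [463.7, -41.5, 49.1]
orientation: [-0.0, 0.0, 1.0, -0.0]
force: [-6.6, 0.5, 18.4]
opening: 0.578
finger_force: 44.2
```

Call:
drive_tool(
  fingers=[0.3, 0.5, 0.7, 0.8, 0.8, 0.8],
  travel=[
    [0, 0, 0],
    [0, 0, 0],
    [0, 0, 0],
    [0, 0, 0],
    [0, 0, 0],
    [0, 0, 0],
  ],
  turn=[0, 0, 0, 0, 0, 0],
)

```text
t: 14.18
eef_pos: [463.9, -41.6, 47.6]
orientation: [-0.0, 0.0, 1.0, 0.0]
force: [0.0, -0.4, 0.4]
opening: 0.902
finger_force: 0.0
```

Call:
drive_tool(
  fingers=[0.8, 0.8, 0.8, 0.8, 0.8, 0.8],
  travel=[
    [0, 0, 0.08],
    [0, 0, 0.25],
    [0, 0, 0.45],
    [0, 0, 0.6],
    [0, 0, 0.7],
    [0, 0, 0.7],
  ],
  turn=[0, 0, 0, 0, 0, 0],
)

```text
t: 14.68
eef_pos: [466.1, -42.1, 155.8]
orientation: [0.003, 0.0, 1.0, -0.001]
force: [-0.3, -0.8, -0.2]
opening: 0.9
finger_force: 0.0
```

Call:
drive_tool(
  fingers=[0.8, 0.8, 0.8, 0.8],
  travel=[
    [0.2, -0.03, 0],
    [0.4, -0.06, 0],
    [0.6, -0.1, 0],
    [0.655, -0.108, 0],
  ],
  turn=[0, 0, 0, 0],
)

```text
t: 15.02
eef_pos: [566.2, -58.9, 152.0]
orientation: [0.002, 0.0, 1.0, -0.0]
force: [0.9, -0.3, 0.4]
opening: 0.9
finger_force: 0.0
```

Call:
drive_tool(
  fingers=[0.8, 0.8, 0.8, 0.8, 0.8, 0.8],
  travel=[
    [0.2, -0.03, 0],
    [0.4, -0.06, 0],
    [0.6, -0.1, 0],
    [0.655, -0.108, 0],
    [0.655, -0.108, 0],
    [0.655, -0.108, 0],
  ],
  turn=[0, 0, 0, 0, 0, 0],
)

```text
t: 15.52
eef_pos: [659.3, -73.7, 151.0]
orientation: [-0.002, 0.0, 1.0, 0.0]
force: [0.5, 0.7, -0.5]
opening: 0.901
finger_force: 0.0
```

Call:
drive_tool(
  fingers=[0.8, 0.8, 0.8, 0.8, 0.8, 0.8, 0.8, 0.8],
  travel=[
    [0, 0, -0.12],
    [0, 0, -0.3],
    [0, 0, -0.45],
    [0, 0, -0.58],
    [0, 0, -0.68],
    [0, 0, -0.75],
    [0, 0, -0.765],
    [0, 0, -0.765],
  ],
  turn=[0, 0, 0, 0, 0, 0, 0, 0],
)

```text
t: 16.18
eef_pos: [659.1, -73.7, 37.5]
orientation: [-0.001, 0.0, 1.0, 0.0]
force: [-0.7, -1.2, 0.5]
opening: 0.9
finger_force: 0.0
```

Call:
drive_tool(
  fingers=[-1, -1, -1, -1, -1, -1, -1, -1],
  travel=[
    [0, 0, 0],
    [0, 0, 0],
    [0, 0, 0],
    [0, 0, 0],
    [0, 0, 0],
    [0, 0, 0],
    [0, 0, 0],
    [0, 0, 0],
  ],
  turn=[0, 0, 0, 0, 0, 0, 0, 0],
)

```text
t: 16.85
eef_pos: [661.3, -74.2, 39.5]
orientation: [0.001, 0.0, 1.0, -0.0]
force: [-1.6, 0.4, 6.2]
opening: 0.462
finger_force: 40.0
```

Call:
drive_tool(
  fingers=[-1, -1, -1, -1, -1, -1, -1, -1],
  travel=[
    [0, 0, 0.05],
    [0, 0, 0.15],
    [0, 0, 0.27],
    [0, 0, 0.4],
    [0, 0, 0.5],
    [0, 0, 0.6],
    [0, 0, 0.65],
    [0, 0, 0.65],
  ],
  turn=[0, 0, 0, 0, 0, 0, 0, 0],
)

```text
t: 17.52
eef_pos: [661.7, -74.2, 137.8]
orientation: [0.002, 0.0, 1.0, -0.0]
force: [0.7, -1.0, -1.3]
opening: 0.464
finger_force: 40.5
```

```bash
python3 - <<'E'
from h import *
i=[ctrl.get_image(n)["img"][140:340,150:350] for n in("top","side")]
cv2.imwrite('pics/a7.png',cv2.resize(np.hstack(i),(800,400)))
E
```

```text
(no output)
```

View pics/a7.png

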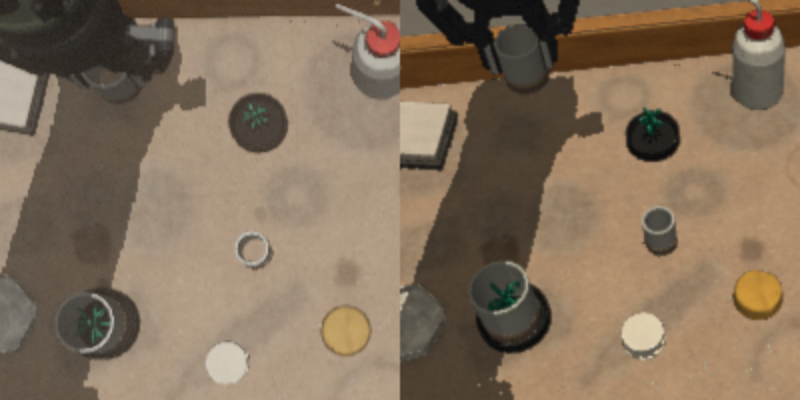

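flask_50 stands in base_50 and flask_40 is held. Next is base_40.

Call:
drive_tool(
  fingers=[-1, -1, -1, -1, -1, -1, -1, -1],
  travel=[
    [-0.01, -0.06, 0],
    [-0.03, -0.2, 0],
    [-0.05, -0.36, 0],
    [-0.07, -0.5, 0],
    [-0.09, -0.62, 0],
    [-0.1, -0.7, 0],
    [-0.1, -0.707, 0],
    [-0.1, -0.707, 0],
  ],
  turn=[0, 0, 0, 0, 0, 0, 0, 0],
)

```text
t: 18.28
eef_pos: [644.9, -180.6, 134.7]
orientation: [-0.001, 0.001, 1.0, 0.0]
force: [-0.6, -0.3, -0.5]
opening: 0.458
finger_force: 40.5
```

Call:
drive_tool(
  fingers=[-1, -1, -1, -1, -1, -1, -1, -1],
  travel=[
    [0, 0, -0.05],
    [0, 0, -0.12],
    [0, 0, -0.2],
    [0, 0, -0.28],
    [0, 0, -0.34],
    [0, 0, -0.38],
    [0, 0, -0.4],
    [0, 0, -0.4],
  ],
  turn=[0, 0, 0, 0, 0, 0, 0, 0],
)

```text
t: 18.95
eef_pos: [644.9, -179.7, 74.4]
orientation: [-0.001, 0.0, 1.0, 0.0]
force: [-0.2, -0.7, -1.2]
opening: 0.46
finger_force: 40.5
```

```bash
python3 - <<'E'
from h import *
s=ctrl.state();print(s['eef_pos'],s['force'])
i=[ctrl.get_image(n)["img"][140:280,200:360] for n in("top","side")]
cv2.imwrite('pics/a8.png',cv2.resize(np.hstack(i),(800,350)))
d=ctrl.get_image("top")
for s,h,p in((60,76,(436,-376)),(50,66,(464,-42))):print(rim(d,p,h,s/2,25))
E
```

```text
[ 644.91981532 -179.70523838   74.36552313] [-0.21716534 -0.65370503 -1.21443554]
(array([ 435.2307489 , -374.96203867]), array([36.1, 37.6]), 199)Traceback (most recent call last):
  File "<stdin>", line 6, in <module>
  File "h.py", line 28, in rim
    c=np.array(e[0])+[x,y]
               ~^^^
TypeError: 'NoneType' object is not subscriptable
```

View pics/a8.png

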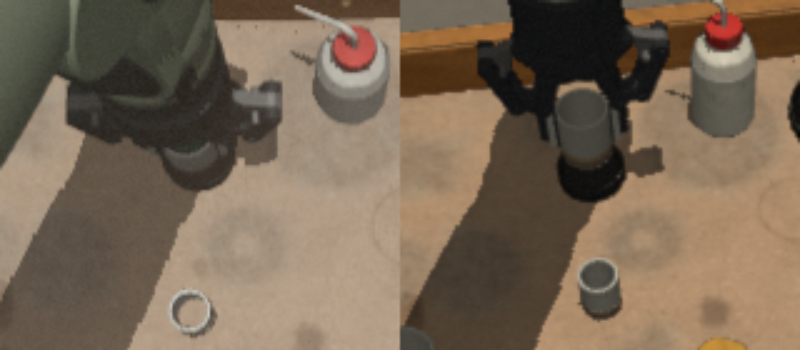

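Flask_40 is over base_40 and clear of the bottle, so I'll lower it.

Call:
drive_tool(
  fingers=[-1, -1, -1, -1, -1, -1, -1, -1],
  travel=[
    [0, 0, -0.04],
    [0, 0, -0.08],
    [0, 0, -0.12],
    [0, 0, -0.15],
    [0, 0, -0.18],
    [0, 0, -0.2],
    [0, 0, -0.21],
    [0, 0, -0.21],
  ],
  turn=[0, 0, 0, 0, 0, 0, 0, 0],
)

```text
t: 19.77
eef_pos: [645.1, -179.9, 45.5]
orientation: [-0.0, 0.0, 1.0, 0.0]
force: [-5.3, 1.7, 9.7]
opening: 0.463
finger_force: 41.7
```

Call:
drive_tool(
  fingers=[0.1, 0.3, 0.5, 0.5, 0.5, 0.5],
  travel=[
    [0, 0, 0],
    [0, 0, 0],
    [0, 0, 0],
    [0, 0, 0],
    [0, 0, 0],
    [0, 0, 0],
  ],
  turn=[0, 0, 0, 0, 0, 0],
)

```text
t: 20.27
eef_pos: [645.4, -180.0, 43.8]
orientation: [-0.0, 0.0, 1.0, 0.0]
force: [-0.2, 0.2, -0.9]
opening: 0.752
finger_force: 0.0
```

Call:
drive_tool(
  fingers=[0.5, 0.5, 0.5, 0.5, 0.5, 0.5],
  travel=[
    [0, 0, 0.08],
    [0, 0, 0.25],
    [0, 0, 0.45],
    [0, 0, 0.6],
    [0, 0, 0.7],
    [0, 0, 0.7],
  ],
  turn=[0, 0, 0, 0, 0, 0],
)

```text
t: 20.77
eef_pos: [648.0, -181.0, 154.4]
orientation: [0.004, 0.0, 1.0, -0.001]
force: [0.7, 0.7, 0.8]
opening: 0.745
finger_force: 0.0
```

Call:
drive_tool(
  fingers=[0.5, 0.5, 0.5, 0.5, 0.5, 0.5],
  travel=[
    [-0.2, 0, 0],
    [-0.4, 0.01, 0],
    [-0.6, 0.01, 0],
    [-0.75, 0.02, 0],
    [-0.793, 0.02, 0],
    [-0.793, 0.02, 0],
  ],
  turn=[0, 0, 0, 0, 0, 0],
)

```text
t: 21.27
eef_pos: [524.8, -176.7, 148.8]
orientation: [-0.001, 0.001, 1.0, 0.0]
force: [0.6, -0.1, 0.4]
opening: 0.75
finger_force: 0.0
```

Call:
drive_tool(
  fingers=[0.5, 0.5, 0.5, 0.5, 0.5, 0.5, 0.5, 0.5],
  travel=[
    [0, 0, -0.12],
    [0, 0, -0.3],
    [0, 0, -0.45],
    [0, 0, -0.58],
    [0, 0, -0.68],
    [0, 0, -0.75],
    [0, 0, -0.767],
    [0, 0, -0.767],
  ],
  turn=[0, 0, 0, 0, 0, 0, 0, 0],
)

```text
t: 21.93
eef_pos: [526.9, -176.9, 33.2]
orientation: [-0.0, 0.0, 1.0, 0.0]
force: [-0.6, -0.4, 0.2]
opening: 0.753
finger_force: 0.0
```

Call:
drive_tool(
  fingers=[-1, -1, -1, -1, -1, -1, -1, -1],
  travel=[
    [0, 0, 0],
    [0, 0, 0],
    [0, 0, 0],
    [0, 0, 0],
    [0, 0, 0],
    [0, 0, 0],
    [0, 0, 0],
    [0, 0, 0],
  ],
  turn=[0, 0, 0, 0, 0, 0, 0, 0],
)

```text
t: 22.6
eef_pos: [527.4, -177.4, 35.2]
orientation: [0.001, 0.0, 1.0, -0.0]
force: [-0.4, 1.0, 5.9]
opening: 0.341
finger_force: 39.4
```

Call:
drive_tool(
  fingers=[-1, -1, -1, -1, -1, -1, -1, -1],
  travel=[
    [0, 0, 0.05],
    [0, 0, 0.15],
    [0, 0, 0.27],
    [0, 0, 0.4],
    [0, 0, 0.5],
    [0, 0, 0.6],
    [0, 0, 0.65],
    [0, 0, 0.65],
  ],
  turn=[0, 0, 0, 0, 0, 0, 0, 0],
)

```text
t: 23.27
eef_pos: [527.5, -177.6, 133.5]
orientation: [0.001, 0.0, 1.0, -0.001]
force: [0.5, -0.3, -0.4]
opening: 0.347
finger_force: 39.6
```

```bash
python3 - <<'E'
from h import *
i=[ctrl.get_image(n)["img"][140:340,200:440] for n in("top","side")]
cv2.imwrite('pics/a9.png',cv2.resize(np.hstack(i),(800,333)))
E
```

```text
(no output)
```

View pics/a9.png

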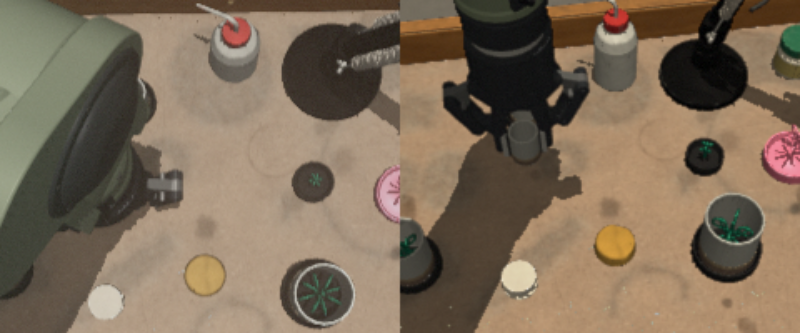

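flask_30 is held. Next I take it to base_30.

Call:
drive_tool(
  fingers=[-1, -1, -1, -1, -1, -1],
  travel=[
    [0.01, -0.06, 0],
    [0.03, -0.2, 0],
    [0.05, -0.36, 0],
    [0.07, -0.5, 0],
    [0.09, -0.61, 0],
    [0.095, -0.663, 0],
  ],
  turn=[0, 0, 0, 0, 0, 0],
)

```text
t: 23.87
eef_pos: [540.6, -279.0, 130.2]
orientation: [-0.0, 0.001, 1.0, -0.0]
force: [-0.0, -0.2, 0.4]
opening: 0.347
finger_force: 39.6
```

Call:
drive_tool(
  fingers=[-1, -1, -1, -1, -1, -1, -1, -1],
  travel=[
    [0.01, -0.06, 0],
    [0.03, -0.2, 0],
    [0.05, -0.36, 0],
    [0.07, -0.5, 0],
    [0.09, -0.61, 0],
    [0.095, -0.663, 0],
    [0.095, -0.663, 0],
    [0.095, -0.663, 0],
  ],
  turn=[0, 0, 0, 0, 0, 0, 0, 0],
)

```text
t: 24.53
eef_pos: [554.5, -375.1, 130.8]
orientation: [-0.001, 0.0, 1.0, 0.001]
force: [-0.7, 0.4, -0.5]
opening: 0.342
finger_force: 39.7
```

Call:
drive_tool(
  fingers=[-1, -1, -1, -1, -1, -1, -1, -1],
  travel=[
    [0, 0, -0.05],
    [0, 0, -0.12],
    [0, 0, -0.2],
    [0, 0, -0.28],
    [0, 0, -0.34],
    [0, 0, -0.38],
    [0, 0, -0.4],
    [0, 0, -0.4],
  ],
  turn=[0, 0, 0, 0, 0, 0, 0, 0],
)

```text
t: 25.2
eef_pos: [554.5, -375.5, 70.3]
orientation: [-0.001, 0.0, 1.0, 0.001]
force: [0.4, -0.7, -1.2]
opening: 0.34
finger_force: 39.7
```

```bash
python3 - <<'E'
from h import *
s=ctrl.state();print(s['eef_pos'],s['force'])
i=[ctrl.get_image(n)["img"][160:320,320:480] for n in("top","side")]
cv2.imwrite('pics/a10.png',cv2.resize(np.hstack(i),(800,400)))
d=ctrl.get_image("top")
for s,h,p in((60,76,(436,-376)),(50,66,(464,-42)),(40,56,(645,-180))):print(rim(d,p,h,s/2,25))
E
```

```text
[ 554.52067065 -375.5377687    70.31104763] [ 0.41682712 -0.66593175 -1.24000307]
(array([ 441.33121011, -332.70829782]), array([3.9, 7.7]), 17)Traceback (most recent call last):
  File "<stdin>", line 6, in <module>
  File "h.py", line 26, in rim
    k=1+np.argmax(s[1:,4]);pts=np.argwhere(l==k)[:,::-1].astype(np.float32)
        ~~~~~~~~~^^^^^^^^^
    return _wrapfunc(a, 'argmax', axis=axis, out=out, **kwds)
    return bound(*args, **kwds)
ValueError: attempt to get argmax of an empty sequence
```

View pics/a10.png

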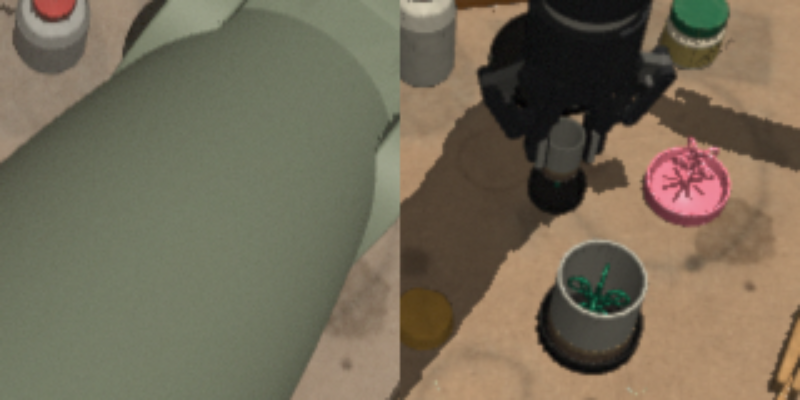

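Flask_30 hangs over base_30, in line with it, so I'll lower it.

Call:
drive_tool(
  fingers=[-1, -1, -1, -1, -1, -1, -1, -1],
  travel=[
    [0, 0, -0.04],
    [0, 0, -0.08],
    [0, 0, -0.12],
    [0, 0, -0.15],
    [0, 0, -0.18],
    [0, 0, -0.2],
    [0, 0, -0.21],
    [0, 0, -0.21],
  ],
  turn=[0, 0, 0, 0, 0, 0, 0, 0],
)

```text
t: 26.02
eef_pos: [554.7, -375.7, 41.2]
orientation: [-0.0, 0.0, 1.0, 0.0]
force: [-3.4, 2.7, 8.4]
opening: 0.339
finger_force: 40.5
```

Call:
drive_tool(
  fingers=[-0.1, 0.1, 0.4, 0.4, 0.4, 0.4],
  travel=[
    [0, 0, 0],
    [0, 0, 0],
    [0, 0, 0],
    [0, 0, 0],
    [0, 0, 0],
    [0, 0, 0],
  ],
  turn=[0, 0, 0, 0, 0, 0],
)

```text
t: 26.52
eef_pos: [554.9, -375.9, 39.8]
orientation: [-0.0, 0.0, 1.0, 0.0]
force: [-0.8, 0.1, 0.6]
opening: 0.699
finger_force: 0.0
```

Call:
drive_tool(
  fingers=[0.4, 0.4, 0.4, 0.4, 0.4, 0.4, 0.4],
  travel=[
    [0, 0, 0.08],
    [0, 0, 0.25],
    [0, 0, 0.45],
    [0, 0, 0.65],
    [0, 0, 0.85],
    [0, 0, 1],
    [0, 0, 1],
  ],
  turn=[0, 0, 0, 0, 0, 0, 0],
)

```text
t: 27.1
eef_pos: [557.5, -378.0, 197.3]
orientation: [0.004, 0.0, 1.0, -0.003]
force: [1.2, -0.3, 1.3]
opening: 0.702
finger_force: 0.0
```

Call:
drive_tool(
  fingers=[0.4, 0.4, 0.4, 0.4, 0.4, 0.4, 0.4, 0.4],
  travel=[
    [-0.15, -0.1, 0.1],
    [-0.3, -0.2, 0.2],
    [-0.45, -0.3, 0.3],
    [-0.6, -0.4, 0.4],
    [-0.75, -0.5, 0.4],
    [-0.9, -0.6, 0.4],
    [-1, -0.7, 0.4],
    [-1, -0.7, 0.4],
  ],
  turn=[0, 0, 0, 0, 0, 0, 0, 0],
)

```text
t: 27.77
eef_pos: [401.9, -483.5, 250.5]
orientation: [-0.0, 0.003, 1.0, -0.001]
force: [0.2, 0.2, -0.7]
opening: 0.699
finger_force: 0.0
```

Call:
drive_tool(
  fingers=[0.4, 0.4, 0.4, 0.4, 0.4, 0.4, 0.4, 0.4],
  travel=[
    [-0.15, -0.1, 0],
    [-0.3, -0.2, 0],
    [-0.45, -0.3, 0],
    [-0.6, -0.3, 0],
    [-0.75, -0.3, 0],
    [-0.9, -0.3, 0],
    [-1, -0.3, 0],
    [-1, -0.3, 0],
  ],
  turn=[0, 0, 0, 0, 0, 0, 0, 0],
)

```text
t: 28.43
eef_pos: [252.9, -525.7, 250.2]
orientation: [-0.0, 0.001, 1.0, 0.0]
force: [0.7, -0.5, 0.0]
opening: 0.703
finger_force: 0.0
```

```bash
python3 - <<'E'
from h import *
i=[ctrl.get_image(n) for n in("top","side")]
cv2.imwrite('pics/a11.png',cv2.resize(np.hstack([k["img"][150:350,170:430] for k in i]),(800,308)))
d=i[0]
for s,h,p in((60,76,(436,-376)),(50,66,(464,-42)),(40,56,(645,-180)),(30,46,(555,-376))):
    try:print(s,rim(d,p,h,s/2,25))
    except Exception as e:print(s,'x')
for k in i:
    for c in comps(dark(k["img"]),200): print(np.round(c),np.round(cast(k,c[0],c[1],8)[:2],1))
E
```

```text
60 (array([ 435.19936845, -375.07561611]), array([36. , 37.3]), 173)
50 (array([462.99480754, -40.30024346]), array([28.9, 30.5]), 149)
40 (array([ 644.2016177 , -178.77894825]), array([22.1, 22.3]), 96)
30 (array([ 554.04139904, -374.60874946]), array([16.5, 17.1]), 71)
[ 558.  469. 1732.  502.  395.  134.   85.] [ 180. -649.]
[484. 404. 203. 473. 376.  20.  70.] [ 285.2 -533.1]
[619. 403. 516. 614. 364.  11.  84.] [ 286.3 -761.6]
[ 388.  316. 1191.  368.  296.   43.   41.] [ 434.8 -373.4]
[195. 302. 274. 180. 290.  25.  24.] [462.3 -30.3]
[211. 301. 240. 192. 285.  28.  34.] [464.8 -58.1]
[386. 251. 312. 375. 238.  25.  23.] [ 551.2 -372.6]
[ 586.  470. 2174.  478.  452.  162.   28.] [ 114.4 -585.6]
[211. 303. 390. 188. 283.  37.  34.] [453.9 -51.4]
[395. 287. 870. 375. 261.  42.  49.] [ 440.1 -377.5]
[549. 242. 248. 530. 233.  39.  16.] [ 494.5 -684.6]
[381. 237. 202. 371. 226.  23.  20.] [ 548.9 -373.2]
[276. 212. 238. 263. 198.  27.  23.] [ 636.2 -180.7]
[160. 218. 240. 137. 195.  42.  49.] [652.5  47.1]
[542. 136. 924. 510. 122.  66.  29.] [ 762.1 -778.9]
```

View pics/a11.png

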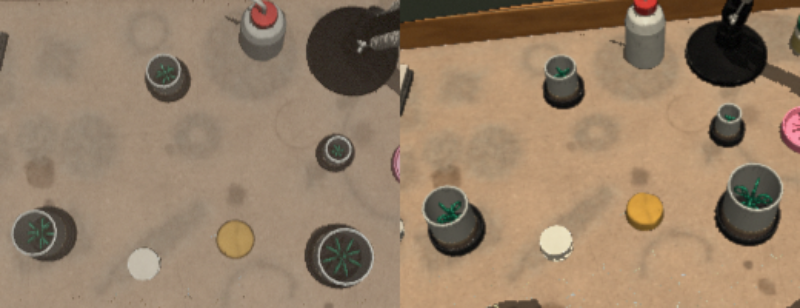

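All four rims lie within 2 mm of their base centres at the seated height. The bases, beeswax and spool have not moved.

```bash
python3 -c "
from cell import ctrl
print(ctrl.hand_in())"
```

```text
the job is handed in; nothing more can be done
None
```

I lowered all four flasks over the wax trees onto the bases of their own size and handed the job in; the hand-in call returned no verdict. In the last pictures each rim was within 2 mm of its base centre at seated height, and the beeswax and solder spool stood where they were.

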